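Hang the cabinet door: line up the hinge knuckles and hold for the pin

TASK

The small sample cabinet is getting its blue-framed door back after cleaning: lift the door straight up out of the drying rack, keep it upright and turn it so that its hinge edge meets the cabinet's hinge side. Without forcing anything, bring its two knuckles over and under the cabinet's knuckle, with the holes in line, even gaps above and below, and the door standing open square to the cabinet front. Finish while still holding it like that, carried by the gripper alone and not resting on the hinge, so that I can drop the pin in; leave everything else where it stands.

Things in the scene. Friction and masses are not known exactly. Their poses are not given: they have to be found in the camera images.
- door_centre (a point): Middle of the door: blue frame 170 wide, 170 tall, 12 mm thick, clear 5 mm pane, 0.24 to 0.39 kg; solid top rail 30 mm high. It stands in the rack, lower edge 12 mm above the bench. x: level, to its hinge edge; y: out of its outer face (white knob, 24 mm proud, half-way up near the other edge); z up. Free to be gripped over the top rail. Hinge hole axis: 99 mm along x.
- door_top_hole (a point): Centre of the upper mouth of the hole in the door's upper knuckle, 99 mm along x and 48 mm up from the door's middle. Both door knuckles are steel tubes 16 mm outside, 22 mm long, with an upright 8 mm hole; 52 mm is free between them. Axes as the door.
- door_bottom_hole (a point): Centre of the lower mouth of the hole in the door's lower knuckle, 99 mm along x and 48 mm down from the door's middle. Axes as the door.
- jamb_hole (a point): Middle of the 8 mm upright hole in the cabinet's fixed steel knuckle, 100 mm above the bench. The knuckle is 16 mm outside, 44 mm long: it fits between the door's two with 4 mm above and below. Behind it an aluminium jamb block with a V-shaped upright seat, 112 mm tall; with the holes in line the door's knuckles are 1.4 mm short of touching that seat straight in. Axes as the cabinet.
- cabinet: Small cabinet, grey frame, clear sides, fixed, 170 deep (x), 200 wide (y), 200 mm tall. Origin: centre of its underside, on the bench. x runs from the open front (at x = -85 mm) inwards, y to its hinge side, z up. Hinge hole axis at x = -92, y = +90 mm. With the door open square to the front, door and cabinet axes are parallel, x with x: hinge edge to the cabinet, knob face to +y.
- rack: Drying rack, fixed: grey base 150 (x) by 190 mm (y), its top 12 mm above the bench, two rows of upright wires at x = -50 and +50 mm, 4 mm thick, every 18 mm along y, tops 54 mm above the bench. Door and spare shelf stand upright in slots along x, 14 mm wide, at y = -54 and +54 mm, either in either. Origin: centre of its underside.
- shelf_panel: Spare shelf of the cabinet, white perforated panel without hinge, 160 wide, 110 tall, 10 mm thick, standing in the rack parallel to the door, 108 mm from it. Origin: middle of its lower edge. Leave it.
- hinge_pin: Brass hinge pin, 6 mm thick and 122 mm long with a tapered nose, lying in the steel tray (150 x 70 x 18 mm) on the far side of the bench; the colleague will put it in. Leave it.
- amber_bottle: Amber bottle with blue cap, 72 mm across, 140 mm tall, on the far side of the bench. Origin: centre of its underside. Leave it.
- buffer_bottle: Clear bottle with blue cap, 64 mm across, 130 mm tall, beside the amber one. Origin: centre of its underside. Leave it.
- marker: Yellow and black marker pen, 120 mm long, 17 mm thick, lying on the bench near the robot. Origin: under its middle. Leave it.
Mind the look-alikes: they are no part of the job. Leave any yellow look-alike of the part that bears door_centre alone.

How it is judged (in metres and radians):
On the way:
1. the door is lifted upright out of the rack, its lower edge above the tops of the wires (height (world z) of door_centre above 0.145 m and angle between door_centre's own z axis and vertical below 0.3 rad), for 0.1 s.
At the end, for the whole second after the job is handed in: The gripper holds the door still: both door knuckle holes within 3 mm (seen from above) of the cabinet knuckle's axis, door's middle within 3 mm of that knuckle's mid-height, door square to the front within 0.2 rad, pressing on the cabinet with under 12 N, off the bench (horizontal distance between each of door_top_hole, door_bottom_hole and jamb_hole below 0.003 m and z of door_centre in the frame of jamb_hole between -0.003 and 0.003 m and angle between the x axis of door_centre and the x axis of cabinet, either way round below 0.2 rad and contact force between door and cabinet below 12 N and contact force between door and the fingers above 3 N and contact force between door and table below 0.3 N and linear speed of door below 0.03 m/s); the arm keeps its last pose, push and grip.
It fails at once if something else on the bench was moved more than 25 mm or knocked over (distance of any of shelf_panel, hinge_pin, amber_bottle, buffer_bottle, marker from where it was at the start of the episode above 0.025 m or angle between any of shelf_panel, amber_bottle, buffer_bottle's own z axis and vertical above 0.5 rad).
It fails at once if the door was tipped over by more than 0.6 rad (angle between door_centre's own z axis and vertical above 0.6 rad).
It fails at once if the door was forced against the cabinet with more than 40 N (contact force between door and cabinet above 40 N).
It also fails if it takes over 45 s, if anything falls off the work surface, if the arm or the gripper's body presses on something with over 40 N, if the wrist force passes 120 N, or if a joint passes its speed limit or range.

ROBOT

A 6-joint arm with a two-finger parallel gripper is mounted at the origin on the work surface. World frame = base frame: x ahead of the robot, y to its left, z up, the work surface at z = 0. Lengths are in mm, angles in degrees, forces in N, time in s.
With the tool pointing down it reaches from about 300 to 850 mm from the base axis. Payload 4.2 kg.
Tool frame: the origin (TCP) lies between the finger pads; the fingertips stand 22 mm ahead of it and the grasp point (between the pads) lies 3 mm ahead of it; z points along the fingers, y is the direction in which the jaws open and shut (so a half turn about z gives the same grasp; the last joint's range is limited). The gripper opens to 91 mm and grips with 3 to 60 N. Pads are 32 mm wide; open, the fingers measure 118 mm over their backs; the gripper's body (76 mm by 178 mm) begins 60 mm behind the grasp point.
Start: joints at [-69.5, 18.312, 89.639, -0, 72.044, -1.146], TCP at [212.108, -534.464, 235.976] pointing down, gripper open.
Joint ranges: [-177.97, 177.97], [-48.28, 115.42], [12.27, 149.76], [-77.06, 257.06], [2.81, 150.46], [-146.56, 146.56]. Speed limits (degrees/s): [147.25, 147.25, 180, 180, 180, 180].

INTERFACE

Orientations are given as [roll, pitch, yaw] about the fixed x, y, z axes, in that order (R = Rz(yaw) Ry(pitch) Rx(roll)).
In Python, from workcell import * gives the robot as it stands.
- The arm moves only by the shell command python3 -m jog 'ROWS' [OPENING] [FORCE]. ROWS is text: rows parted by semicolons, each of 6 numbers parted by spaces: the shift along the tool's x, y, z in units of 0.5 m (1.0 is 0.5 m), then the turn, a rotation vector about the tool's x, y, z in units of pi/2 rad (1.0 is pi/2 rad). A call has 1 to 20 rows; each row is the pose to reach, as a shift and turn from the pose measured when the call began, along the tool's axes at that moment; what a row does not reach only later rows make up. A row lasts 1/12 s, in which the tool goes at most 41.7 mm and 7.16 degrees, less where a joint would pass 70% of its speed; a pose out of reach is approached as far as the arm can. A call with a number of a shift or a turn outside -1 to 1 is refused whole. A call with a gripper value outside its range is refused whole. OPENING is the opening, from -1 (shut) to 1 (fully open), set as the call begins (- or left out, the last holds). The fingers move at their own pace and stop on an object; FORCE is the grip in N (left out, the last holds). Time passes only in rows, so rows that repeat a pose let the fingers close. It gives the time, the measured TCP pose, the force and the opening at its end, in the units of the state.
- state(): the state, without advancing time (a new reading comes with each control period).
- grab_frame(name): name is "scene" or "top" or "wrist"; returns the picture (480x640x3 uint8, red, green, blue); there is no depth.
- calibration(name): a dict with "mtx" (3x3 intrinsics, pixels), "distortion" ([k1, k2, p1, p2, k3] as OpenCV has them; the pictures are not rectified), "rvec" (rotation vector, rad) and "tvec" (3), from world to camera coordinates, as OpenCV has them. Camera axes: x right, y down, z forward; pixel columns grow to the right and rows downward; lengths in mm; the calibration is good to about 2 mm. A picture is of the moment at which its call begins: read the wrist's pose just before it. calibration takes no time and is no camera call; for the wrist camera it gives the pose at the moment of the call.
- job_done(): hands the job in, once; it reports no verdict.
Trained networks look in the newest picture that a camera, given by its name, has taken for a name from the list of things; names that differ only in an ending like _2 or _b are one class to them, and where a whole thing is asked for, a point or a joint stands for the part that bears it (a point fixed in the world has none). Each returns a list of dicts, best first, with "confidence" (0 to 1); they miss things now and then, are a little off and sometimes report something else, mostly with a low value. They report only what shows in the picture. A call takes as long as a camera call. They do not tell look-alikes from the thing itself.
- spot_in(query, camera): "rect" ([left, top, right, bottom] in pixels, round what is visible of it).
- tip_of(query, camera): "location" ([column, row] in pixels: a listed point, or the origin of a listed thing).
The state is a dict: "time_s": time; "qpos": joint angles; "qvel": joint speeds; "effort": joint torques, N m; "ee_pos": TCP position; "ee_rot": TCP orientation; "force": force on the tool from outside, world axes, zero at the start; "torque": the same for the moment, N m; "gripper_width": finger opening in mm.
Only numpy, scipy, OpenCV 4.12 (cv2) and the standard library are available. Lean on these libraries where they do the work, as an engineer would, in place of code of your own. Each camera call takes 0.05 s, during which the arm holds its last target. There are 200 camera calls.

## Working session

There is one attempt and no reset: what is moved stays moved. The work goes in short steps, Python scripts to look and compute and a shell command to move; the robot and the scene stay as the last step left them, time stands still between calls to the robot, and variables do not carry over. Pictures are saved under pics/ and viewed, about 8 in all and at most 12, crops included, and the job is handed in when it is done.

```bash
mkdir -p pics; ls
cat > h.py <<'E'
from workcell import *
import numpy as np, cv2
def snap(cam,name):
    im=grab_frame(cam); cv2.imwrite(f'pics/{name}.png',cv2.cvtColor(im,cv2.COLOR_RGB2BGR)); return im
def cal(cam):
    c=calibration(cam); return [np.array(c[k],float) for k in('rvec','tvec','mtx','distortion')]
def proj(P,c):
    r,t,m,d=c; return cv2.projectPoints(np.array(P,float).reshape(-1,1,3),r,t,m,d)[0].reshape(-1,2)
def ray(px,c):
    r,t,m,d=c; u=cv2.undistortPoints(np.array([[px]],float),m,d)[0,0]
    R=cv2.Rodrigues(r)[0]; return -R.T@t.ravel(), R.T@np.array([u[0],u[1],1])
def onz(px,z,c):
    o,v=ray(px,c); return o+v*(z-o[2])/v[2]
E
python3 - <<'E'
from h import *
for cam in('scene','top','wrist'):
    snap(cam,cam+'0'); c=cal(cam); print(cam,'campos',ray([320,240],c)[0].round())
    for q in('door_centre','door_top_hole','door_bottom_hole','jamb_hole','cabinet','rack','shelf_panel','hinge_pin','marker','amber_bottle','buffer_bottle'):
        print(q,[(np.round(x['location']).tolist(),round(x['confidence'],2)) for x in tip_of(q,cam)])
a=cv2.imread('pics/scene0.png');b=cv2.imread('pics/top0.png')
cv2.imwrite('pics/m0.png',cv2.resize(np.hstack([a,b]),(800,300)))
print(state())
E
```

```text
pics
scene campos [ 988. -318. 1085.]
door_centre [([413.0, 148.0], 0.98), ([265.0, 178.0], 0.76)]
door_top_hole [([281.0, 199.0], 0.9), ([374.0, 124.0], 0.79)]
door_bottom_hole [([370.0, 151.0], 0.83), ([285.0, 224.0], 0.58)]
jamb_hole [([283.0, 314.0], 0.76)]
cabinet []
rack []
shelf_panel [([397.0, 205.0], 0.92)]
hinge_pin [([364.0, 357.0], 0.45)]
marker [([202.0, 255.0], 0.5)]
amber_bottle [([364.0, 358.0], 0.71), ([417.0, 303.0], 0.63)]
buffer_bottle [([446.0, 267.0], 0.67)]
top campos [506.  74. 911.]
door_centre [([145.0, 269.0], 0.78)]
door_top_hole [([163.0, 314.0], 0.78), ([328.0, 308.0], 0.63)]
door_bottom_hole [([180.0, 311.0], 0.76), ([328.0, 306.0], 0.57), ([456.0, 248.0], 0.56)]
jamb_hole [([413.0, 206.0], 0.73), ([210.0, 243.0], 0.72), ([222.0, 158.0], 0.67)]
cabinet [([458.0, 250.0], 0.9)]
rack [([187.0, 257.0], 0.84), ([178.0, 311.0], 0.22)]
shelf_panel [([210.0, 239.0], 0.9), ([416.0, 343.0], 0.16)]
hinge_pin [([360.0, 144.0], 0.64), ([144.0, 267.0], 0.38)]
marker [([412.0, 342.0], 0.86)]
amber_bottle [([281.0, 150.0], 0.77)]
buffer_bottle [([225.0, 158.0], 0.68), 
[... 165 characters left out ...]
 []
marker []
amber_bottle []
buffer_bottle []
{'time_s': 1.8, 'qpos': array([-6.94977003e+01,  1.83134716e+01,  8.96373007e+01, -4.41055922e-04,
        7.20451808e+01, -1.14652461e+00]), 'qvel': array([ 0.09110088, -0.07057448,  0.11000634, -0.03321082, -0.02523064,
        0.02202829]), 'effort': array([-9.72376511e-04, -4.12349439e+01, -2.32231307e+01,  7.26877805e-02,
        3.76179744e-02,  1.36953830e-05]), 'ee_pos': array([ 212.12858014, -534.46664137,  235.97169144]), 'ee_rot': array([1.79995962e+02, 5.00476417e-04, 2.16489603e+01]), 'force': array([-0.24752367,  0.48806432,  0.4399298 ]), 'torque': array([-0.03545738, -0.00959314,  0.00477059]), 'gripper_width': 91.06966368384288}
```

Run:
```python
import cv2,numpy as np
a=cv2.imread('pics/scene0.png')[60:420,120:520];b=cv2.imread('pics/top0.png')[80:440,100:500]
cv2.imwrite('pics/m1.png',np.hstack([cv2.resize(a,(400,360)),b]))
```

```text
(no output)
```

View pics/top0.png

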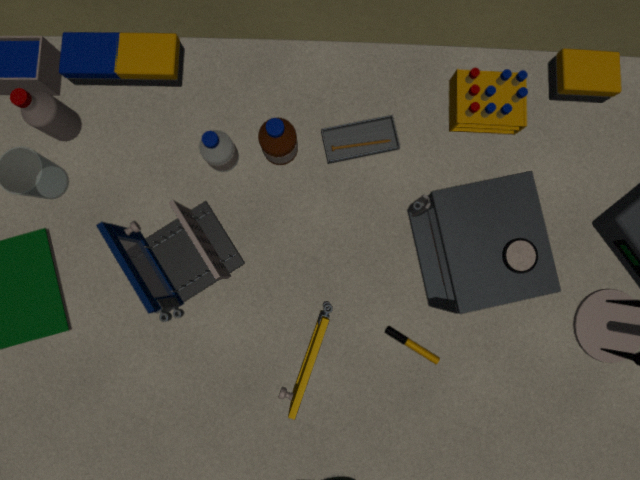

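View pics/scene0.png

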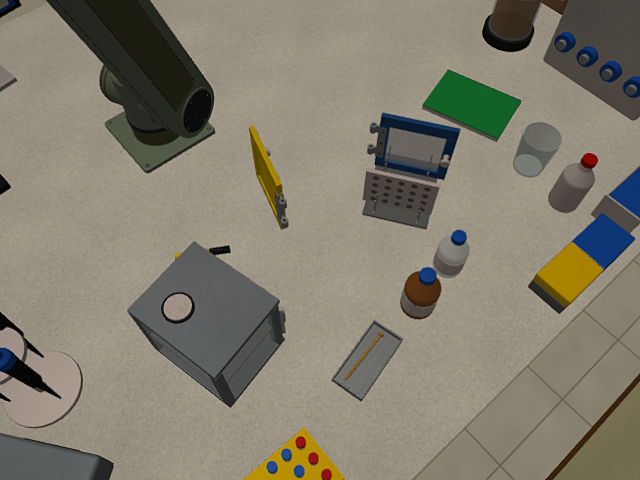

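Two look-alike doors. The blue one is in the rack (top ≈ (145,269), scene ≈ (413,148)). A yellow one stands on the bench (top ≈ (310,360), scene ≈ (265,178)) and is to be left alone. The blue frame in the rack is the one that fits. Its knuckles are at top ≈ (172,314) and its knob at (132,228). The cabinet hinge is at top ≈ (420,204), with the open front facing image left.

```bash
cat >> h.py <<'E'
from scipy.optimize import minimize
def bluemask(im,c0,rad):
    h=cv2.cvtColor(im,cv2.COLOR_RGB2HSV); m=((h[...,0]>100)&(h[...,0]<130)&(h[...,1]>130)&(h[...,2]>35)).astype(np.uint8)
    w=np.zeros_like(m); cv2.circle(w,tuple(int(v) for v in c0),rad,1,-1); m=m*w
    m=cv2.morphologyEx(m,cv2.MORPH_OPEN,np.ones((2,2),np.uint8))
    return m
BOX=np.array([[sx*85,sy*6,sz*85] for sx in(-1,1) for sy in(-1,1) for sz in(-1,1)],float)
def Rz(a): return np.array([[np.cos(a),-np.sin(a),0],[np.sin(a),np.cos(a),0],[0,0,1]])
def hullmask(p):
    S=16; m=np.zeros((480,640),np.uint8)
    h=cv2.convexHull(np.round(p*S).astype(np.int32)); cv2.fillConvexPoly(m,h,255,cv2.LINE_AA,4); return m/255.
def fitdoor(views,p0,z=97):
    # views: (mask, cal)
    T=[]
    for m,c in views:
        ys,xs=np.nonzero(m); T.append(hullmask(np.stack([xs,ys],1).astype(float)))
    def f(p): 
        P=BOX@Rz(p[2]).T+[p[0],p[1],z]
        return sum(np.abs(hullmask(proj(P,c))-t).sum()/t.sum() for (m,c),t in zip(views,T))
    s=minimize(f,p0,method='Nelder-Mead',options=dict(initial_simplex=[p0,np.add(p0,[15,0,0]),np.add(p0,[0,15,0]),np.add(p0,[0,0,.1])],xatol=.05,fatol=1e-4))
    return s.x,s.fun
E
python3 - <<'E'
from h import *
rd=lambda n:cv2.cvtColor(cv2.imread(f'pics/{n}.png'),cv2.COLOR_BGR2RGB)
top,sc=rd('top0'),rd('scene0'); ct,cs=cal('top'),cal('scene')
a=onz([100,225],182,ct);b=onz([157,312],182,ct);print('top edge',a,b,np.linalg.norm(b-a))
mt=bluemask(top,(145,269),70);ms=bluemask(sc,(413,148),60);print(mt.sum(),ms.sum())
c0=(a+b)/2;y0=np.arctan2(*(b-a)[1::-1]);p0=[c0[0],c0[1],y0]
for v in([(mt,ct)],[(ms,cs)],[(mt,ct),(ms,cs)]): print(fitdoor(v,p0))
j=onz([413,206],100,ct);print('jamb top',j,'scene',onz([283,314],100,cs))
C=[onz(p,200,ct) for p in([432,190],[531,172],[560,292],[460,312])]
print(np.round(C,1)); C=np.array(C)
print([np.linalg.norm(C[i]-C[(i+1)%4]) for i in range(4)],[np.degrees(np.arctan2(*(C[(i+1)%4]-C[i])[1::-1])) for i in range(4)])
for q,px in(('pin',[360,144]),('amber',[281,150]),('buf',[225,158]),('marker',[412,342]),('yellowdoor',[310,360])): print(q,onz(px,0,ct).round())
o=np.hstack([cv2.resize(top[190:340,80:280],(400,300),interpolation=2),cv2.resize(top[180:255,380:480],(400,300),interpolation=2)])
o=np.vstack([o,np.hstack([cv2.resize(sc[100:250,330:530],(400,300),interpolation=2),cv2.resize(sc[240:390,200:400],(400,300),interpolation=2)])])
cv2.imwrite('pics/crop1.png',o[...,::-1])
E
```

```text
top edge [576.81605707 422.85176121 182.        ] [439.53787277 321.46541872 182.        ] 170.65898841626586
781 1578
(array([507.89685383, 378.81678027,  -2.49287882]), np.float64(0.253657468480353))
(array([511.24717244, 379.60022659,  -2.53115264]), np.float64(0.0569867351395862))
(array([510.63772876, 380.14520416,  -2.50290651]), np.float64(0.3163282672358869))
jamb top [ 635.79744665 -104.131251    100.        ] scene [633.41040228 -98.85219654 100.        ]
[[ 646.5 -112.5  200. ]
 [ 681.7 -274.7  200. ]
 [ 489.3 -320.8  200. ]
 [ 454.4 -158.8  200. ]]
[np.float64(165.98679803175), np.float64(197.8216948015401), np.float64(165.68805943773182), np.float64(197.65053202601123)] [np.float64(-77.7586277029218), np.float64(-166.53392070722055), np.float64(102.17988048361401), np.float64(13.553788577400045)]
pin [777. -15.   0.]
amber [760. 146.   0.]
buf [740. 260.   0.]
marker [ 378. -128.    0.]
yellowdoor [338.  75.   0.]
```

View pics/crop1.png

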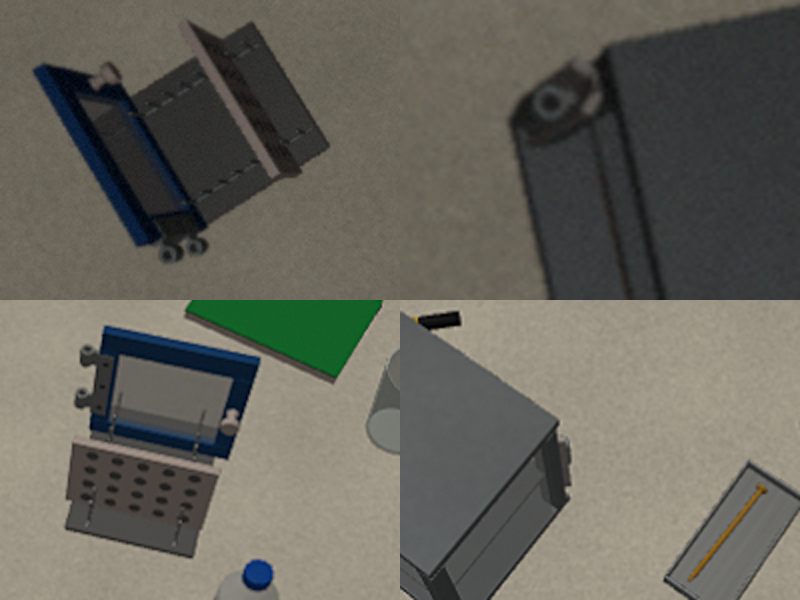

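The crop confirms it: the blue-framed door with white knob and steel knuckles is in the rack slot. The cabinet hinge knuckle is at top ≈ (417.5,205). Next, a wrist-camera look at the cabinet knuckle on the way to the door.

```bash
cat >> h.py <<'E'
from scipy.spatial.transform import Rotation as Ro
def go(target,yaw,tilt=(180,0),s=None,pos=None,rot=None):
    s=s or state(); p=np.array(s['ee_pos'] if pos is None else pos); R=Ro.from_euler('xyz',s['ee_rot'] if rot is None else rot,degrees=True)
    T=Ro.from_euler('xyz',[tilt[0],tilt[1],yaw],degrees=True)
    print('row',(R.inv().apply(np.array(target)-p)/500).round(4),((R.inv()*T).as_rotvec()/(np.pi/2)).round(4))
E
python3 - <<'E'
from h import *
print(onz([417.5,205],122,cal('top')))
go([212,-534,340],21.65)
go([576,-145,340],36.2)
go([394,-340,340],29)
E
```

```text
[ 634.30068643 -107.28197805  122.        ]
row [ 1.000e-04 -9.000e-04 -2.081e-01] [ 0.  0. -0.]
row [ 0.9638 -0.4555 -0.2081] [ 0.      0.     -0.1617]
row [ 0.4816 -0.2273 -0.2081] [ 0.      0.     -0.0817]
```

```bash
python3 -m jog '0 0 -0.1 0 0 0; 0.06 -0.03 -0.16 0 0 0; 0.14 -0.065 -0.208 0 0 -0.01; 0.22 -0.104 -0.208 0 0 -0.03; 0.295 -0.14 -0.208 0 0 -0.05; 0.37 -0.175 -0.208 0 0 -0.06; 0.445 -0.21 -0.208 0 0 -0.07; 0.52 -0.245 -0.208 0 0 -0.08; 0.595 -0.28 -0.208 0 0 -0.1; 0.67 -0.316 -0.208 0 0 -0.12; 0.745 -0.35 -0.208 0 0 -0.14; 0.82 -0.387 -0.208 0 0 -0.15; 0.895 -0.422 -0.208 0 0 -0.16; 0.964 -0.4555 -0.208 0 0 -0.162; 0.964 -0.4555 -0.208 0 0 -0.162; 0.964 -0.4555 -0.208 0 0 -0.162; 0.964 -0.4555 -0.208 0 0 -0.162; 0.964 -0.4555 -0.208 0 0 -0.162'
python3 - <<'E'
from h import *
s=state();print(s['ee_pos'],s['ee_rot'],s['qvel'].round(1))
im=snap('wrist','w1');c=cal('wrist')
np.savez('w1cal.npz',*c)
for x in tip_of('jamb_hole','wrist'): print(x, onz(x['location'],100,c),onz(x['location'],122,c))
print('expected px',proj([[634,-106,122],[634,-106,100]],c))
E
```

```text
time_s: 3.3
ee_pos: [575.3, -145.9, 340.0]
ee_rot: [180.0, 0.1, 36.2]
force: [0.5, 0.5, 0.4]
gripper_width: 91.4
[ 575.33159661 -145.88848652  340.0013087 ] [1.79986653e+02 5.36889356e-02 3.61786004e+01] [-1.  -0.6  0.3  0.1 -0.1  0.1]
{'location': [317.1, 126.9], 'confidence': 0.6} [ 635.36973253 -104.32589147  100.        ] [ 635.32479737 -104.24146154  122.        ]
expected px [[317.86667419 129.51077629]
 [317.71563192 129.34734561]]
```

View pics/w1.png

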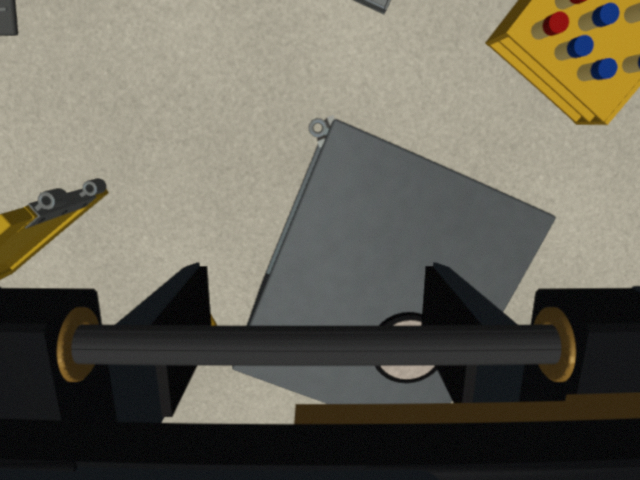

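Run:
```python
from h import *
f=np.load('w1cal.npz');c=[f[k] for k in f.files]
im=cv2.cvtColor(cv2.imread('pics/w1.png'),cv2.COLOR_BGR2GRAY)
print(im[118:137,308:329])
P=[onz(p,200,c) for p in([334,120],[554,216],[234,369])]
print(np.round(P,1),[np.degrees(np.arctan2(*(P[i]-P[0])[1::-1])) for i in(1,2)],[np.linalg.norm(P[i]-P[0]) for i in(1,2)])
ct=cal('top');t=cv2.cvtColor(cv2.imread('pics/top0.png'),cv2.COLOR_BGR2GRAY);print(t[198:214,410:428])
print(proj([[635.3,-104.3,122]],ct))
go([512,380,340],36.2);go([544,118,340],36.2)
```

```text
[[158 159 158 158 158 154 144 129 119 118 124 124 129 137 148 157 147 129
  110 123 142]
 [160 158 156 148 136 127 120 112 112 115 116 116 113 118 129 136 122  98
   83 104 135]
 [162 160 151 129 114 116 116 117 120 124 123 121 120 119 117 114  94  74
   71  94 128]
 [164 158 141 118 113 117 123 124 124 123 122 123 124 122 118 108  92  71
   65  81 115]
 [163 151 128 115 114 121 122 119 116 114 116 117 121 124 123 117 103  85
   69  73  99]
 [152 135 119 114 118 117 114 114 122 129 128 120 116 119 125 125 116  95
   77  69  88]
 [143 122 113 117 114 111 113 130 144 155 153 146 128 114 114 123 118 105
   79  69  75]
 [138 116 116 115 113 107 125 147 157 161 161 159 149 122 110 120 122 113
   90  74  70]
 [132 112 114 113 107 117 136 154 158 161 161 164 154 131 104 110 120 118
   99  78  69]
 [131 117 117 111 104 118 143 157 157 160 156 161 157 134 105 106 121 120
  110  92  76]
 [133 117 117 111 105 115 141 155 162 160 161 161 154 131 104 107 120 125
  120 110  88]
 [135 117 116 113 105 109 135 156 161 162 161 159 151 120 100 110 122 125
  128 121  99]
 [136 118 115 116 110 104 120 14
[... 1446 characters left out ...]
44  37  36  51  76  84]
 [ 25  22  28  43  60  63  48  40  44  55  60  52  39  32  34  57  81  88]
 [ 25  26  30  33  43  63  64  60  62  65  53  37  32  35  35  46  58  63]
 [ 26  24  21  31  33  43  57  55  57  45  40  36  32  35  38  40  39  35]
 [ 26  28  29  25  33  33  35  40  38  36  33  35  38  41  35  31  31  29]
 [ 31  30  31  34  33  30  35  30  36  35  40  37  40  30  30  33  32  34]
 [ 44  37  31  30  30  30  35  34  36  35  36  35  33  27  33  44  49  42]
 [ 52  48  31  30  30  38  37  36  38  33  32  29  32  39  42  53  51  43]]
[[415.82797576 204.38618581]]
row [ 0.5183 -0.9248  0.    ] [ 0.0003  0.0001 -0.001 ]
row [ 2.612e-01 -4.638e-01  3.000e-04] [ 0.0003  0.0001 -0.001 ]
```

```bash
python3 -m jog '0.03 -0.06 0 0 0 0; 0.07 -0.13 0 0 0 0; 0.11 -0.2 0 0 0 0; 0.15 -0.27 0 0 0 0; 0.19 -0.34 0 0 0 0; 0.23 -0.41 0 0 0 0; 0.27 -0.48 0 0 0 0; 0.31 -0.55 0 0 0 0; 0.35 -0.62 0 0 0 0; 0.39 -0.69 0 0 0 0; 0.43 -0.76 0 0 0 0; 0.465 -0.83 0 0 0 0; 0.5 -0.89 0 0 0 0; 0.518 -0.925 0 0 0 0; 0.518 -0.925 0 0 0 0; 0.518 -0.925 0 0 0 0; 0.518 -0.925 0 0 0 0'
python3 - <<'E'
from h import *
s=state();print(s['ee_pos'],s['ee_rot'])
im=snap('wrist','w2');c=cal('wrist');np.savez('w2cal.npz',*c)
for q in('door_centre','door_top_hole'):print(q,tip_of(q,'wrist'))
print(proj([[510,380,182],[510+85*np.cos(.632),380+85*np.sin(.632),182]],c))
E
```

```text
time_s: 4.82
ee_pos: [512.3, 378.4, 340.2]
ee_rot: [179.9, 0.0, 36.0]
force: [-0.7, 0.3, -0.9]
gripper_width: 91.4
[512.26331552 378.38252984 340.24561712] [1.79928039e+02 2.54477279e-02 3.60187901e+01]
door_centre []
door_top_hole [{'location': [305.9, 328.5], 'confidence': 0.7}]
[[311.08913898 230.98143053]
 [310.40270937 110.81316698]]
```

View pics/w2.png

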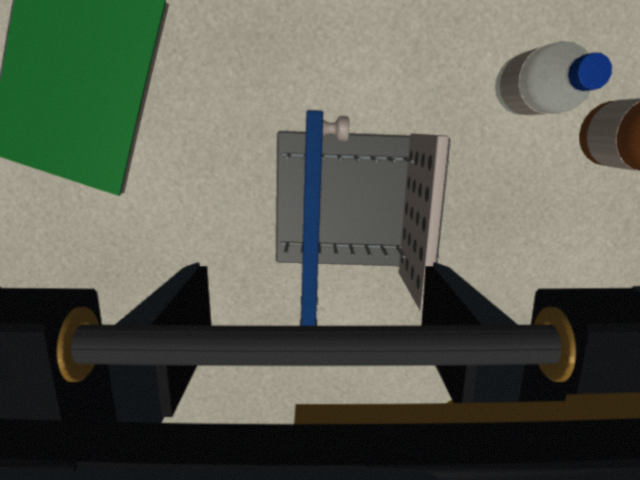

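Run:
```python
from h import *
f=np.load('w2cal.npz');c=[f[k] for k in f.files]
im=cv2.cvtColor(cv2.imread('pics/w2.png'),cv2.COLOR_BGR2RGB)
h=cv2.cvtColor(im,cv2.COLOR_RGB2HSV);m=(h[...,0]>100)&(h[...,0]<130)&(h[...,1]>120)
L=[];R=[]
for r in range(116,320,4):
    x=np.nonzero(m[r,280:340])[0]+280; L.append(onz([x.min()-.5,r],182,c)[:2]);R.append(onz([x.max()+.5,r],182,c)[:2])
L,R=map(np.array,(L,R))
for A in(L,R,(L+R)/2):
    k=np.polyfit(A[:,0],A[:,1],1);print('yaw',np.degrees(np.arctan(k[0])),'y at x=510',np.polyval(k,510))
print('width',np.linalg.norm(L-R,axis=1)[[0,20,-1]])
end=onz([314.5,np.nonzero(m[:,314])[0].min()-.5],182,c);a=np.radians(np.arctan(k[0])*57.2958)
ctr=end-85*np.array([np.cos(a),np.sin(a),0]);print('end',end,'centre',ctr)
yaw=np.degrees(a)
go([ctr[0],ctr[1],300],yaw);go([ctr[0],ctr[1],177],yaw)
```

```text
yaw 34.27545453309288 y at x=510 386.92283177276795
yaw 34.103266217852884 y at x=510 373.68072966647543
yaw 34.190512655657216 y at x=510 380.2944716607519
width [10.33848331 10.79730184 10.09736459]
end [580.40740554 428.05941209 182.        ] centre [510.09765669 380.29395159 182.        ]
row [-0.0014 -0.0058  0.081 ] [ 0.0005 -0.0001  0.02  ]
row [-0.0014 -0.0061  0.327 ] [ 0.0005 -0.0001  0.02  ]
```

Blue door top strip runs from (314,110) to (309,325). The knob at (345,128) is on the shelf side, as expected. The fit agrees with the other cameras: centre (510,380), yaw 34.2°−180°. Descending and gripping.

```bash
python3 -m jog '-0.0014 -0.006 0.05 0 0 0.02; -0.0014 -0.006 0.11 0 0 0.02; -0.0014 -0.006 0.17 0 0 0.02; -0.0014 -0.006 0.22 0 0 0.02; -0.0014 -0.006 0.27 0 0 0.02; -0.0014 -0.006 0.3 0 0 0.02; -0.0014 -0.006 0.32 0 0 0.02; -0.0014 -0.006 0.327 0 0 0.02; -0.0014 -0.006 0.327 0 0 0.02; -0.0014 -0.006 0.327 0 0 0.02'; python3 -m jog '0 0 0 0 0 0; 0 0 0 0 0 0;0 0 0 0 0 0;0 0 0 0 0 0;0 0 0 0 0 0;0 0 0 0 0 0;0 0 0 0 0 0;0 0 0 0 0 0; 0 0 0 0 0 0' -1 12
```

```text
time_s: 5.8
ee_pos: [510.8, 380.3, 178.2]
ee_rot: [180.0, -0.1, 34.2]
force: [0.5, -0.1, -0.7]
gripper_width: 91.5
time_s: 6.55
ee_pos: [510.8, 380.3, 178.1]
ee_rot: [180.0, -0.1, 34.2]
force: [-0.9, 0.4, 0.5]
gripper_width: 34.0
```

```bash
python3 -m jog '0 0 0 0 0 0; 0 0 0 0 0 0;0 0 0 0 0 0;0 0 0 0 0 0;0 0 0 0 0 0;0 0 0 0 0 0' -1 12;  python3 -m jog '0 0 0 0 0 0; 0 0 0 0 0 0;0 0 0 0 0 0' -1 45
```

```text
time_s: 7.05
ee_pos: [510.6, 380.6, 178.1]
ee_rot: [180.0, -0.1, 34.1]
force: [-0.9, 1.0, -0.4]
gripper_width: 11.9
time_s: 7.3
ee_pos: [510.6, 380.6, 178.1]
ee_rot: [180.0, -0.1, 34.1]
force: [-0.7, 0.3, -0.2]
gripper_width: 11.5
```

```bash
python3 -m jog '0 0 -0.01 0 0 0; 0 0 -0.03 0 0 0; 0 0 -0.06 0 0 0; 0 0 -0.1 0 0 0; 0 0 -0.14 0 0 0; 0 0 -0.18 0 0 0; 0 0 -0.22 0 0 0; 0 0 -0.26 0 0 0; 0 0 -0.3 0 0 0; 0 0 -0.32 0 0 0; 0 0 -0.32 0 0 0; 0 0 -0.32 0 0 0'
python3 - <<'E'
from h import *
s=state();print(s['force'],s['gripper_width'])
J=np.array([634.8,-105.3]);yc=np.radians(-76.5);u=np.array([np.cos(yc),np.sin(yc)])
C=J-99*u;P=C-60*u;print(C,P,180-76.5)
z=s['ee_pos'][2]
for t in np.linspace(.1,1,10):
    q=s['ee_pos'][:2]*(1-t)+P*t; go([*q,z],34.1+t*(103.5-34.1),s=s)
E
```

```text
time_s: 8.3
ee_pos: [510.3, 380.3, 338.0]
ee_rot: [180.0, -0.1, 34.1]
force: [0.2, 0.8, -4.8]
gripper_width: 11.5
[ 0.23872399  0.84428233 -4.8305778 ] 11.463422090069397
[611.68890898  -9.03537788] [597.68218715  49.30681734] 103.5
row [-0.0227  0.0646 -0.    ] [ 0.0002 -0.0014 -0.0766]
row [-4.540e-02  1.292e-01 -1.000e-04] [ 0.0003 -0.0013 -0.1537]
row [-6.810e-02  1.938e-01 -1.000e-04] [ 0.0004 -0.0013 -0.2308]
row [-9.070e-02  2.584e-01 -1.000e-04] [ 0.0005 -0.0013 -0.3079]
row [-1.134e-01  3.230e-01 -2.000e-04] [ 0.0006 -0.0013 -0.385 ]
row [-1.361e-01  3.876e-01 -2.000e-04] [ 0.0006 -0.0013 -0.4621]
row [-1.588e-01  4.522e-01 -2.000e-04] [ 0.0007 -0.0012 -0.5392]
row [-1.815e-01  5.168e-01 -3.000e-04] [ 0.0008 -0.0012 -0.6163]
row [-2.042e-01  5.814e-01 -3.000e-04] [ 0.0009 -0.0011 -0.6934]
row [-2.269e-01  6.459e-01 -3.000e-04] [ 0.001  -0.0011 -0.7706]
```

```bash
python3 -m jog '-0.007 0.02 0 0 0 -0.024; -0.02 0.058 0 0 0 -0.07; -0.036 0.103 0 0 0 -0.123; -0.054 0.155 0 0 0 -0.185; -0.073 0.207 0 0 0 -0.247; -0.091 0.258 0 0 0 -0.308; -0.109 0.31 0 0 0 -0.37; -0.127 0.362 0 0 0 -0.432; -0.145 0.413 0 0 0 -0.493; -0.163 0.465 0 0 0 -0.555; -0.182 0.517 0 0 0 -0.616; -0.2 0.568 0 0 0 -0.678; -0.213 0.607 0 0 0 -0.724; -0.222 0.633 0 0 0 -0.755; -0.227 0.646 0 0 0 -0.77; -0.227 0.646 0 0 0 -0.77; -0.227 0.646 0 0 0 -0.77; -0.227 0.646 0 0 0 -0.77'
python3 - <<'E'
from h import *
s=state();print(s['force'],s['gripper_width'],s['ee_rot'],s['ee_pos'])
# target centre z 100 <- tcp z: grasp had 178.1 with door z 97
go([597.7,49.3,181.1],103.5)
E
```

```text
time_s: 9.8
ee_pos: [597.1, 49.8, 336.8]
ee_rot: [180.0, -0.1, 103.4]
force: [0.3, 0.7, -3.4]
gripper_width: 11.7
[ 0.28818993  0.74090403 -3.44638712] 11.704704331924532 [ 1.79995597e+02 -7.99242405e-02  1.03439775e+02] [597.13082147  49.78993995 336.81264268]
row [-0.0017  0.0009  0.3114] [ 0.     -0.0009 -0.0007]
```

```bash
python3 -m jog '-0.0017 0.001 0.02 0 0 0; -0.0017 0.001 0.06 0 0 0; -0.0017 0.001 0.1 0 0 0; -0.0017 0.001 0.14 0 0 0; -0.0017 0.001 0.18 0 0 0; -0.0017 0.001 0.22 0 0 0; -0.0017 0.001 0.26 0 0 0; -0.0017 0.001 0.285 0 0 0; -0.0017 0.001 0.304 0 0 0; -0.0017 0.001 0.3114 0 0 0; -0.0017 0.001 0.3114 0 0 0; -0.0017 0.001 0.3114 0 0 0'
python3 - <<'E'
from h import *
s=state();print(s['force'],s['gripper_width'],s['ee_rot'],s['ee_pos'])
t=snap('top','t3');sc=snap('scene','s3')
for cam in('top','scene'):
    c=cal(cam)
    for q,z in(('door_top_hole',148),('door_bottom_hole',52),('jamb_hole',100)):
        print(cam,q,[(np.round(x['location'],1).tolist(),round(x['confidence'],2),onz(x['location'],z,c).round(1).tolist()) for x in tip_of(q,cam)])
cr=lambda im,x,y,w,h,k:cv2.resize(im[y:y+h,x:x+w],None,fx=k,fy=k,interpolation=cv2.INTER_CUBIC)
a=cr(t,365,170,80,60,5);b=cr(sc,210,220,160,120,5)
cv2.imwrite('pics/c3.png',np.hstack([cv2.resize(a,(400,300)),cv2.resize(b,(400,300))])[...,::-1])
E
```

```text
time_s: 10.8
ee_pos: [598.2, 49.6, 181.6]
ee_rot: [179.9, -0.1, 103.5]
force: [0.0, -0.1, -3.4]
gripper_width: 12.0
[ 0.03228358 -0.05278142 -3.42501875] 11.993812176481063 [ 1.79932704e+02 -7.19884391e-02  1.03453165e+02] [598.16842671  49.56708854 181.5848846 ]
top door_top_hole [([388.8, 210.0], 0.53, [619.9, -52.3, 148.0]), ([327.5, 310.0], 0.51, [448.4, 47.5, 148.0])]
top door_bottom_hole [([326.3, 305.1], 0.66, [450.3, 46.8, 52.0]), ([377.7, 213.1], 0.54, [627.7, -46.9, 52.0])]
top jamb_hole [([417.0, 209.4], 0.72, [629.8, -111.5, 100.0])]
scene door_top_hole [([280.8, 198.5], 0.89, [451.5, 43.9, 148.0]), ([299.5, 282.0], 0.77, [620.7, -46.4, 148.0]), ([301.3, 301.7], 0.18, [653.5, -69.2, 148.0])]
scene door_bottom_hole [([299.0, 303.6], 0.75, [619.4, -49.8, 52.0]), ([285.0, 224.5], 0.59, [455.9, 45.4, 52.0])]
scene jamb_hole [([281.2, 312.7], 0.98, [629.1, -99.8, 100.0])]
```

View pics/c3.png

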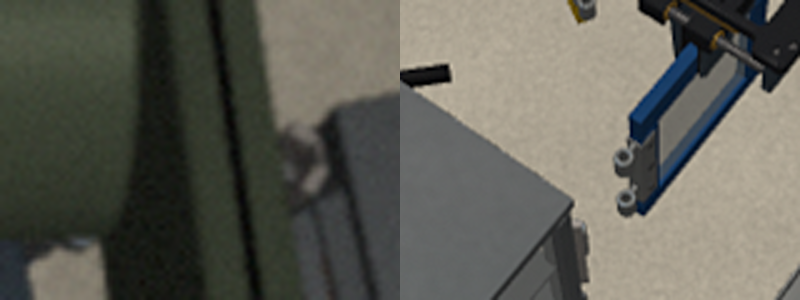

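Run:
```python
from h import *
rd=lambda n:cv2.imread(f'pics/{n}.png')
cr=lambda im,x,y,w,h,k:cv2.resize(im[y:y+h,x:x+w],None,fx=k,fy=k,interpolation=cv2.INTER_CUBIC)
s3,s0,t0=rd('s3'),rd('scene0'),rd('top0')
g=lambda a:cv2.convertScaleAbs(a,alpha=1.6)
A=cr(s3,260,265,50,75,8)   # 400x600
B=np.vstack([cr(t0,150,300,40,30,10)[:300],cr(t0,400,190,40,30,10)])
cv2.imwrite('pics/c4.png',g(np.hstack([A,B])))
```

```text
(no output)
```

View pics/c4.png

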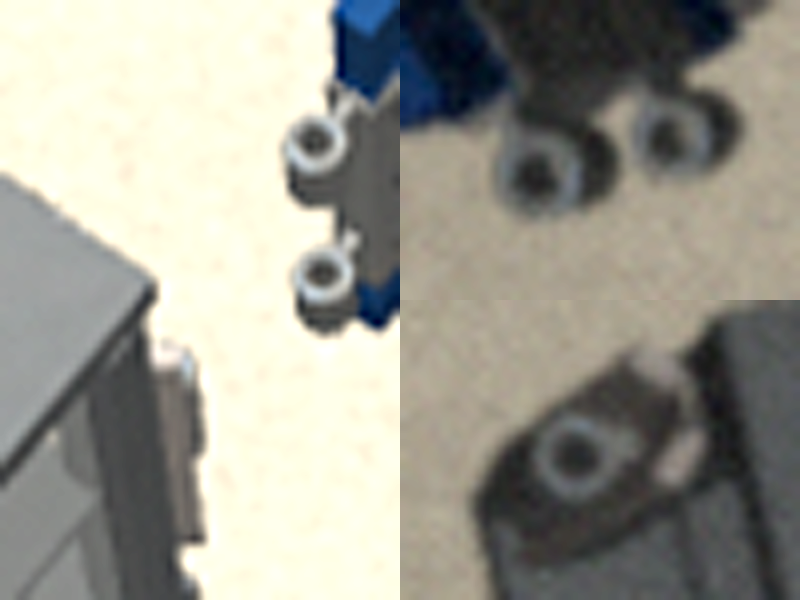

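Left crop: in the scene view the jamb knuckle is hidden behind its block, and the door's upper and lower knuckle mouths are at (299.1,282.7) and (300.1,298.9). In the top view before lifting, the door mouths are at (163.4,316.7) and (176.8,313.4), and the jamb mouth at (417.1,205.0).

Run:
```python
from h import *
ct,cs=cal('top'),cal('scene')
print('top0 door upper',onz([163.4,316.7],145,ct),'lower',onz([176.75,313.35],71,ct))
a=np.radians(34.2);print('w2-derived',np.array([510.1,380.3])-99*np.array([np.cos(a),np.sin(a)]))
print('top0 jamb',onz([417.15,205.05],122,ct))
print('s3 door',onz([299.06,282.7],148.6,cs),onz([300.06,298.9],74.6,cs),'FK 621.3 -47.3')
f=np.load('w1cal.npz');c=[f[k] for k in f.files];print('w1 jamb',onz([317.7,127.3],111,c), 'cam',ray([320,240],c)[0], 'w1 optical axis',ray([320,240],c)[1])
s0=cv2.imread('pics/scene0.png')
A=cv2.resize(s0[115:165,360:400],None,fx=8,fy=8,interpolation=2)
print(tip_of('door_top_hole','scene')[:2])
```

```text
top0 door upper [428.69846453 322.80852912 145.        ] lower [428.21268776 322.37424371  71.        ]
w2-derived [428.21902315 324.65374559]
top0 jamb [ 634.19185971 -106.6609045   122.        ]
s3 door [621.50390335 -48.09562278 148.6       ] [621.04039714 -47.711098    74.6       ] FK 621.3 -47.3
w1 jamb [ 635.38149794 -104.89305424  111.        ] cam [ 634.57563667 -102.83384245  488.78486483] w1 optical axis [-0.20000033 -0.16005252 -0.9666824 ]
[{'location': [280.8, 198.5], 'confidence': 0.89}, {'location': [299.5, 282.0], 'confidence': 0.77}]
```

Run:
```python
from h import *
u=np.array([.2368,-.9716]);T=np.array([611.3,-8.1])
for b in(60,15,4,0): go([*(T-b*u),181.1],103.7)
```

```text
row [ 0.0022 -0.0011  0.0005] [ 0.0003 -0.0008 -0.0029]
row [-0.0878 -0.0007  0.0004] [ 0.0003 -0.0008 -0.0029]
row [-0.1098 -0.0006  0.0004] [ 0.0003 -0.0008 -0.0029]
row [-0.1178 -0.0005  0.0004] [ 0.0003 -0.0008 -0.0029]
```

```bash
python3 -m jog '0 -0.001 0.0005 0 0 -0.003; -0.02 -0.001 0.0005 0 0 -0.003; -0.04 -0.001 0.0005 0 0 -0.003; -0.06 -0.001 0.0005 0 0 -0.003; -0.075 -0.001 0.0005 0 0 -0.003; -0.09 -0.0007 0.0005 0 0 -0.003; -0.098 -0.0007 0.0005 0 0 -0.003; -0.103 -0.0007 0.0005 0 0 -0.003; -0.103 -0.0007 0.0005 0 0 -0.003; -0.103 -0.0007 0.0005 0 0 -0.003'
python3 - <<'E'
from h import *
s=state();print(s['force'],s['torque'],s['gripper_width'],s['ee_rot'],s['ee_pos'])
u=np.array([.2368,-.9716]);T=np.array([611.3,-8.1])
for b in(4,0): go([*(T-b*u),181.1],103.7,s=s)
t=snap('top','t5');sc=snap('scene','s5')
cr=lambda im,x,y,w,h,k:cv2.resize(im[y:y+h,x:x+w],None,fx=k,fy=k,interpolation=cv2.INTER_CUBIC)
A=cr(sc,255,270,50,75,8);B=cr(t,380,180,66,100,6)[:600,:396]
cv2.imwrite('pics/c5.png',cv2.convertScaleAbs(np.hstack([A,B])[...,::-1],alpha=1.6))
E
```

```text
time_s: 12.08
ee_pos: [609.4, -0.9, 181.0]
ee_rot: [180.0, -0.1, 103.7]
force: [-0.5, 0.2, -4.2]
gripper_width: 11.9
[-0.49842413  0.15090265 -4.23624189] [ 0.01934649 -0.08497541  0.04897938] 11.892951761359386 [ 1.79977766e+02 -9.61329911e-02  1.03688590e+02] [609.43251762  -0.87098885 180.97828154]
row [-0.0069  0.0002 -0.0003] [ 0.0002 -0.0011 -0.0001]
row [-0.0149  0.0002 -0.0003] [ 0.0002 -0.0011 -0.0001]
```

View pics/c5.png

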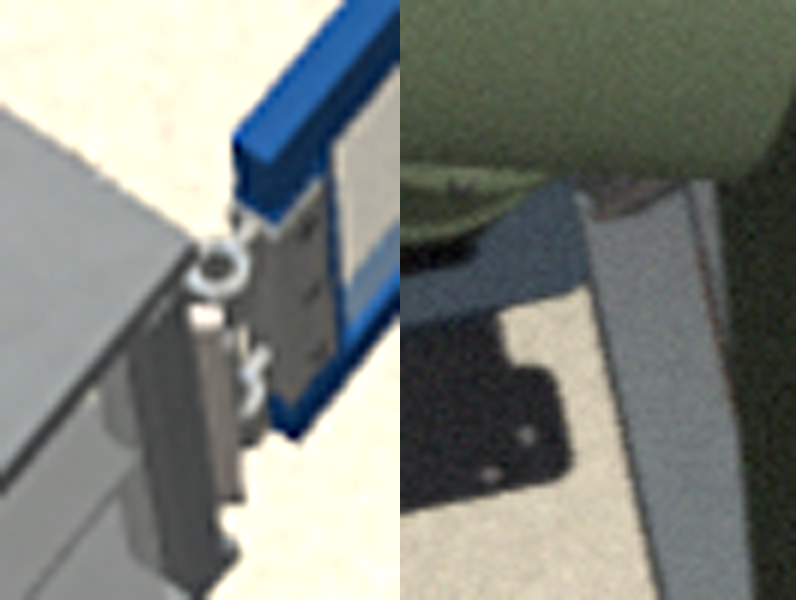

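The left view shows the door's upper knuckle mouth (crop (216,265), scene ≈ (282,303)) about 7 mm short of the seat, with no contact. The top view of the hinge is hidden by the arm. Going in slowly while watching the force.

```bash
python3 -m jog '-0.003 0.0002 -0.0002 0 0 0; -0.006 0.0002 -0.0002 0 0 0; -0.009 0.0002 -0.0002 0 0 0; -0.011 0.0002 -0.0002 0 0 0; -0.011 0.0002 -0.0002 0 0 0; -0.011 0.0002 -0.0002 0 0 0'; python3 -m jog '-0.002 0 0 0 0 0; -0.004 0 0 0 0 0; -0.004 0 0 0 0 0; -0.004 0 0 0 0 0'; python3 -c "
from h import *
s=state();print(s['force'],s['torque'],s['ee_rot'],s['ee_pos'])"
```

```text
time_s: 12.68
ee_pos: [610.8, -5.9, 181.1]
ee_rot: [180.0, -0.1, 103.7]
force: [0.1, 0.6, -3.8]
gripper_width: 11.7
time_s: 13.02
ee_pos: [611.3, -8.0, 181.1]
ee_rot: [180.0, -0.1, 103.7]
force: [1.3, 0.6, -3.4]
gripper_width: 11.6
[ 1.33717851  0.56199813 -3.42397402] [ 0.02665361 -0.10228766 -0.01208879] [ 1.79976986e+02 -9.22269066e-02  1.03709247e+02] [611.26927707  -7.95658    181.08335474]
```

```bash
for i in 1 2; do python3 -m jog '-0.001 0 0 0 0 0; -0.002 0 0 0 0 0; -0.002 0 0 0 0 0; -0.002 0 0 0 0 0'; python3 -c "
from h import *
s=state();print(s['force'].round(2),s['torque'].round(3),s['ee_rot'].round(2),s['ee_pos'].round(2))"; done
```

```text
time_s: 13.35
ee_pos: [611.1, -8.6, 181.0]
ee_rot: [-180.0, -0.1, 103.7]
force: [-1.6, 1.6, -3.5]
gripper_width: 11.7
[-1.61  1.63 -3.45] [ 0.376  0.164 -0.1  ] [-1.7998e+02 -1.5000e-01  1.0370e+02] [611.11  -8.55 180.96]
time_s: 13.68
ee_pos: [611.0, -9.0, 180.9]
ee_rot: [-179.9, -0.2, 103.7]
force: [-3.2, 4.2, -2.4]
gripper_width: 11.7
[-3.18  4.23 -2.37] [ 0.746  0.375 -0.183] [-179.94   -0.22  103.68] [610.95  -9.02 180.9 ]
```

Light contact at about 0.3 mm past nominal, with a sideways part. That suggests one flank of the V is touching, so the door sits slightly too far to +y. Backing off, shifting 1 mm to −y and feeling again.

```bash
python3 -m jog '0.003 0 0 0 0 0; 0.006 -0.001 -0.0004 0 0 0; 0.006 -0.0024 -0.0004 0 0 0; 0.006 -0.0024 -0.0004 0 0 0'; R="
from h import *
s=state();p=s['ee_pos'];u=np.array([.2368,-.9716]);v=np.array([.9716,.2368]);d=p[:2]-[611.3,-8.1]
F=s['force'][:2];print('axial',round(d@u,2),'lat',round(d@v,2),'Fax',round(F@u,2),'Flat',round(F@v,2),'Fz',s['force'][2].round(1),'tq',s['torque'].round(3),s['ee_rot'].round(2),p[2].round(2))"; python3 -c "$R"; for i in 1 2 3 4 ; do python3 -m jog '-0.001 0 0 0 0 0; -0.002 0 0 0 0 0; -0.002 0 0 0 0 0; -0.002 0 0 0 0 0' >/dev/null; python3 -c "$R"; done; echo "$R">r.py
```

```text
time_s: 14.02
ee_pos: [609.3, -6.8, 181.2]
ee_rot: [-180.0, -0.2, 103.7]
force: [0.5, -0.2, -3.8]
gripper_width: 11.5
axial -1.71 lat -1.6 Fax 0.28 Flat 0.43 Fz -3.8 tq [-0.027 -0.107 -0.026] [-1.7997e+02 -1.5000e-01  1.0370e+02] 181.24
axial -0.54 lat -1.55 Fax 0.38 Flat -0.11 Fz -3.2 tq [-0.035 -0.099 -0.029] [-1.7998e+02 -1.4000e-01  1.0369e+02] 181.29
axial 0.24 lat -1.4 Fax -1.67 Flat 1.22 Fz -4.5 tq [ 0.325 -0.186  0.067] [ 1.8000e+02 -1.7000e-01  1.0369e+02] 181.27
axial 0.69 lat -1.11 Fax -3.28 Flat 1.84 Fz -3.6 tq [ 0.836 -0.209  0.183] [179.96  -0.23 103.7 ] 181.33
axial 0.94 lat -0.96 Fax -4.53 Flat 1.48 Fz -2.2 tq [ 0.994 -0.171  0.172] [179.94  -0.31 103.7 ] 181.4
```

```bash
python3 -m jog '0.004 0 0 0 0 0; 0.006 0.0004 0.0004 0 0 0; 0.006 0.0004 0.0005 0 0 0; 0.006 0.0004 0.0005 0 0 0'; python3 r.py; for i in 1 2 3 4 ; do python3 -m jog '-0.001 0 0 0 0 0; -0.0016 0 0 0 0 0; -0.0016 0 0 0 0 0; -0.0016 0 0 0 0 0' >/dev/null; python3 r.py; done
```

```text
time_s: 15.68
ee_pos: [610.0, -6.9, 181.1]
ee_rot: [180.0, -0.3, 103.7]
force: [0.6, -0.7, -3.1]
gripper_width: 11.6
axial -1.53 lat -1.01 Fax 0.79 Flat 0.46 Fz -3.1 tq [-0.035 -0.101  0.026] [179.97  -0.26 103.7 ] 181.08
axial -0.56 lat -1.04 Fax 0.51 Flat 0.52 Fz -4.3 tq [ 0.008 -0.095  0.018] [179.98  -0.25 103.69] 181.1
axial 0.25 lat -1.04 Fax -0.13 Flat 0.31 Fz -4.5 tq [-0.011 -0.076  0.005] [179.98  -0.25 103.69] 181.06
axial 0.82 lat -0.9 Fax -1.01 Flat 0.83 Fz -3.0 tq [ 0.269 -0.162  0.047] [179.96  -0.27 103.69] 181.09
axial 0.93 lat -0.87 Fax -4.77 Flat 0.82 Fz -2.3 tq [ 0.777 -0.047  0.029] [179.96  -0.35 103.68] 181.17
```

Run:
```python
from h import *
u=np.array([.2368,-.9716]);v=np.array([.9716,.2368]);T=np.array([611.3,-8.1])
go([*(T-.5*u-.8*v),181.1],103.7,(180,-.09))
```

```text
row [0.0029 0.0001 0.0002] [ 0.0005 -0.0028 -0.0002]
```

```bash
python3 -m jog '0.0015 0.0001 0.0001 0.0002 -0.0014 0; 0.003 0.0001 0.0002 0.0005 -0.0028 -0.0002; 0.003 0.0001 0.0002 0.0005 -0.0028 -0.0002; 0.003 0.0001 0.0002 0.0005 -0.0028 -0.0002; 0.003 0.0001 0.0002 0.0005 -0.0028 -0.0002'; python3 r.py
python3 - <<'E'
from h import *
s=state();p=s['ee_pos'];c=cal('scene')
sc=snap('scene','s7')
for q in('door_top_hole','door_bottom_hole'):print(q,tip_of(q,'scene')[:2])
u=np.array([.2368,-.9716]);h=p[:2]+99.6*u;z=p[2]-81.1
print('hole',h,z); P=np.array([[*h,z+48],[*h,z-26]]);q=proj(P,c);print(q, 'crop',(q-[255,270]+.5)*8)
# outline of door from same pose
B=BOX@Rz(np.radians(-76.3)).T+[*(p[:2]+.6*u),z];print('crop corners x=+85',((proj(B[4:],c)-[255,270]+.5)*8).round())
A=cv2.resize(sc[270:345,255:355],None,fx=8,fy=8,interpolation=2)
for e in q: cv2.drawMarker(A,tuple(int(v) for v in (e-[255,270]+.5)*8),(255,0,0),0,16,1)
for e in proj(B[4:],c): cv2.drawMarker(A,tuple(int(v) for v in (e-[255,270]+.5)*8),(0,255,0),0,16,1)
cv2.imwrite('pics/c7.png',cv2.convertScaleAbs(A[...,::-1],alpha=1.4))
E
```

```text
time_s: 17.43
ee_pos: [610.4, -8.1, 181.0]
ee_rot: [-180.0, -0.1, 103.7]
force: [0.3, 0.1, -3.8]
gripper_width: 12.0
axial -0.16 lat -0.88 Fax -0.05 Flat 0.36 Fz -3.8 tq [ 0.014 -0.098  0.01 ] [-1.7999e+02 -6.0000e-02  1.0369e+02] 181.05
door_top_hole [{'location': [277.9, 307.7], 'confidence': 0.76}, {'location': [280.4, 199.3], 'confidence': 0.63}]
door_bottom_hole [{'location': [279.8, 325.1], 'confidence': 0.74}]
hole [ 633.9939172  -104.92045543] 99.94931952539048
[[279.22373001 305.93412168]
 [281.42064168 321.38426704]] crop [[197.78984009 291.47297342]
 [215.36513342 415.0741363 ]]
crop corners x=+85 [[243. 448.]
 [206. 162.]
 [281. 474.]
 [249. 191.]]
```

View pics/c7.png

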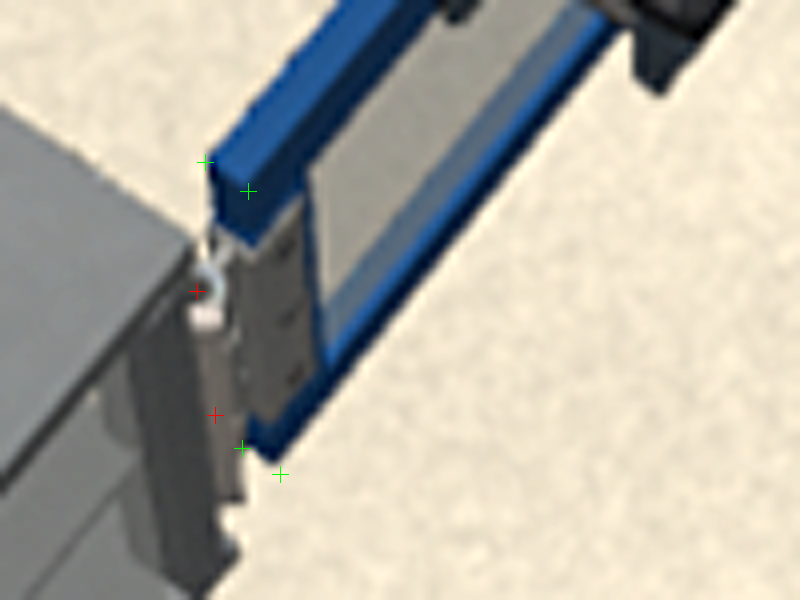

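Run:
```python
from h import *
c=cal('scene')
I={k:cv2.imread(f'pics/{k}.png') for k in('s3','s5','s7')}
T={'s3':([598.17,49.57,181.58],103.45),'s5':([609.43,-.87,180.98],103.69),'s7':(state()['ee_pos'],103.69)}
def pt(k,l):
    p,y=T[k];return proj([Rz(np.radians(y-180))@l+np.array(p)-[0,0,81.1]],c)[0]
# door-frame points (rel. TCP axis): outer bottom corner, mid bottom outer edge, top corner, knuckle leaf
for nm,l,w in(('botcorner',[82,6,-80],5),('leaf low',[78,6,-40],4),('leaf up',[78,6,40],5),('topcorner',[80,6,80],5),('pane corner',[55,6,-55],6),('pane top',[55,6,55],6)):
    l=np.array(l,float)
    for a,b in(('s3','s5'),('s5','s7'),('s3','s7')):
        pa,pb=pt(a,l),pt(b,l); x,y=np.round(pa).astype(int)
        tm=I[a][y-w:y+w+1,x-w:x+w+1]; X,Y=np.round(pb).astype(int); S=w+5
        r=cv2.matchTemplate(cv2.resize(I[b][Y-S:Y+S+1,X-S:X+S+1],None,fx=8,fy=8,interpolation=2),cv2.resize(tm,None,fx=8,fy=8,interpolation=2),cv2.TM_CCOEFF_NORMED)
        _,v,_,m=cv2.minMaxLoc(r); d=np.array(m)/8-5+[X-x,Y-y]-(pb-pa)
        print(nm,a,b,'residual px',d.round(2),round(v,2))
p,y=T['s7'];l=np.array([82,6,-80.])
for e in([1,0,0],[0,1,0],[0,0,1]): print(e,'px/mm',(pt('s7',l+np.array(e))-pt('s7',l)).round(2))
```

```text
botcorner s3 s5 residual px [-0.11 -0.13] 0.99
botcorner s5 s7 residual px [-0.19  0.15] 0.99
botcorner s3 s7 residual px [-0.17 -0.11] 0.97
leaf low s3 s5 residual px [-0.03 -0.02] 0.97
leaf low s5 s7 residual px [-0.25  0.22] 0.99
leaf low s3 s7 residual px [-0.15 -0.05] 0.96
leaf up s3 s5 residual px [ 0.42 -0.09] 0.92
leaf up s5 s7 residual px [-0.2  0.1] 0.97
leaf up s3 s7 residual px [0.34 0.01] 0.92
topcorner s3 s5 residual px [ 0.53 -0.51] 0.95
topcorner s5 s7 residual px [-0.1   0.03] 0.98
topcorner s3 s7 residual px [ 0.56 -0.6 ] 0.93
pane corner s3 s5 residual px [-0.43  0.36] 0.99
pane corner s5 s7 residual px [-0.31  0.29] 0.99
pane corner s3 s7 residual px [-0.75  0.65] 0.99
pane top s3 s5 residual px [-0.   -0.14] 1.0
pane top s5 s7 residual px [-0.08 -0.  ] 1.0
pane top s3 s7 residual px [-0.21 -0.01] 1.0
[1, 0, 0] px/mm [-0.3   0.38]
[0, 1, 0] px/mm [0.39 0.27]
[0, 0, 1] px/mm [-0.02 -0.18]
```

Contact-free at axial −0.16 and lateral −0.88, and template matching shows no significant door shift in the grip (≤0.5 mm). Next, checking the vertical gaps with ±3 mm probes, which should stay free of contact.

```bash
python3 -m jog '0.0006 0.0002 -0.003 0 0 0; 0.0006 0.0002 -0.006 0 0 0; 0.0006 0.0002 -0.006 0 0 0; 0.0006 0.0002 -0.006 0 0 0'>/dev/null; python3 r.py;  python3 -m jog '0 0 0.004 0 0 0; 0 0 0.008 0 0 0; 0 0 0.012 0 0 0; 0 0 0.012 0 0 0; 0 0 0.012 0 0 0'>/dev/null; python3 r.py
```

```text
axial -0.59 lat -0.64 Fax -0.2 Flat 0.42 Fz -4.3 tq [ 0.052 -0.1    0.017] [ 1.7998e+02 -7.0000e-02  1.0369e+02] 184.3
axial -0.65 lat -0.79 Fax 0.43 Flat 1.21 Fz -3.1 tq [-0.016 -0.161 -0.004] [-1.7998e+02 -8.0000e-02  1.0369e+02] 177.93
```

```bash
python3 -m jog '-0.0002 0 -0.003 0 0 0; -0.0002 0 -0.0064 0 0 0; -0.0002 0 -0.0064 0 0 0; -0.0002 0 -0.0064 0 0 0; -0.0002 0 -0.0064 0 0 0; -0.0002 0 -0.0064 0 0 0'; python3 r.py
```

```text
time_s: 18.83
ee_pos: [610.4, -7.8, 181.2]
ee_rot: [-180.0, -0.1, 103.7]
force: [-0.4, -1.2, -3.3]
gripper_width: 11.9
axial -0.53 lat -0.83 Fax 1.06 Flat -0.64 Fz -3.3 tq [-0.004 -0.101 -0.042] [-1.7998e+02 -8.0000e-02  1.0369e+02] 181.17
```

```bash
python3 -c "
from h import *
print(job_done()); s=state(); print(s['ee_pos'],s['force'],s['gripper_width'])"
```

```text
the job is handed in; nothing more can be done
None
the job is handed in; nothing more can be done
```

I lifted the blue-framed door straight up out of the rack, turned it and brought its knuckles over and under the cabinet knuckle. I handed the job in at about 19 s with the gripper still holding it at 45 N. The yellow look-alike door was not touched.

**Last checks before hand-in:**
- **Alignment from above:** I felt lightly for both sides of the V-shaped seat (under about 6 N), then backed off the stated 1.4 mm. This agrees with the camera estimate to about 1 mm.
- **Contact:** the last reading showed only noise sideways (about 1 N) plus the door's weight, so the door was not pressing on the cabinet.
- **Height:** moving the door 3 mm up and 3 mm down met no clear contact, so the gaps above and below are even to about 1 mm. The downward move showed a slight rise in torque and side force, but no vertical force.
- **Squareness:** the door is square to the cabinet front to within about 1°, against the cabinet's direction as seen in the camera images.

**What disagreed or could not be checked:**
- The top and wrist cameras differed by about 2 mm on the hinge position, and I allowed for that offset.
- In the final pose the arm and the cabinet's jamb block hid the hinge holes. The last alignment therefore rests on touch and the arm's position, not a direct view.
- The scene-camera image of the door edges was about 1–2 pixels off prediction; matching against earlier pictures showed mostly 0.5 mm or less of movement in the grip. One patch matched less well.

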